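Fold out the test stand's leg and hold a power board flush on its sloped face

ROBOT

A 7-joint arm with a two-finger parallel gripper is mounted at the origin on the work surface. World frame = base frame: x ahead of the robot, y to its left, z up, the work surface at z = 0. Lengths are in mm, angles in degrees, forces in N, time in s.
With the tool pointing down it reaches from about 400 to 850 mm from the base axis. Payload 10.4 kg.
Tool frame: the origin (TCP) lies between the finger pads; the fingertips stand 17 mm ahead of it and the grasp point (between the pads) lies 2 mm behind it (env.nose_length is the distance from the TCP to the fingertips, in mm); z points along the fingers, y is the line along which they close (so a half turn about z gives the same grasp; the last joint's range is limited). The gripper opens to 85 mm and grips with 20 to 120 N. Pads are 22 mm wide; open, the fingers measure 114 mm over their backs; the gripper's body (76 mm by 85 mm) begins 54 mm behind the grasp point. The pads swing forward as they close: fully open they stand 13 mm farther back than shut.
Start: joints at [-73.831, 19.034, -3.707, 83.658, 1.238, 77.344, -5.071], TCP at [187.551, 596.216, 248.338] pointing down, gripper open.
Joint ranges: [-148.97, 148.97], [-28.65, 121.19], [-84.17, 76.75], [9.2, 138.47], [-72.65, 252.65], [3.7, 117.97], [-149.18, 149.18]. Speed limits (degrees/s): [127.2, 127.2, 159.86, 159.86, 180, 180, 180].

INTERFACE

Orientations are given as [roll, pitch, yaw] about the fixed x, y, z axes, in that order (R = Rz(yaw) Ry(pitch) Rx(roll)).
In Python, from cell import env, hand, get_state, vision gives the robot as it stands. Calls block until the motion is done:
- env.move_to(position, orientation): joint-space move of the TCP to a pose.
- env.movel(position, frame=None, velocity=150, guard=None): straight line of the TCP; frame=None keeps the orientation; velocity is the mean speed in mm/s. With guard (N) it stops when the force on the tool has changed by that much, and returns True; else False.
- env.movej(angles): joint-space move.
- hand.gripper_to(opening): opening from 0.0 (shut) to 1.0 (fully open); the grip force is fixed at half the most; returns when the fingers have stopped.
- env.dwell(seconds).
- env.ik(position, orientation): joint angles nearest the present ones, or None.
- get_state(): the state.
- vision.grab_frame(name): name is "scene" or "top" or "wrist"; returns (picture, depth): 400x640x3 uint8, blue, green, red; 400x640 float32, mm along the optical axis (not along the pixel's ray), 0 where there is no reading.
- vision.calibration(name): a dict with "fx", "fy", "cx", "cy" (pixels), "k1" (the pictures are not rectified: a ray, as slopes to the right and down, at radius r is drawn at 1 + k1 r^2 times it, then the intrinsics apply), "R" (3x3) and "t" (3): a world point X has camera coordinates R X + t. Camera axes: x right, y down, z forward; pixel columns grow to the right and rows downward; lengths in mm; the calibration is good to about 2 mm. A picture is of the moment at which its call begins: read the wrist's pose just before it. calibration takes no time and is no camera call; for the wrist camera it gives the pose at the moment of the call.
A pose or a line that the arm cannot do raises env.IKError and nothing moves.
- env.sign_off(): hands the job in; it is judged then, once.
The state is a dict: "t": time; "joints": joint angles; "qvel": joint speeds; "joint_efforts": joint torques, N m; "tcp_pos": TCP position; "ee_rot": TCP orientation; "force": force on the tool from outside, world axes, zero at the start; "wrist_torque": the same for the moment, N m; "grip_width": opening from 0.0 (shut) to 1.0 (fully open); "grasp_force": force on a finger pad.
Only numpy, scipy, OpenCV 4.12 (cv2) and the standard library are available. Lean on these libraries where they do the work, as an engineer would, in place of code of your own. Each camera call takes 0.05 s, during which the arm holds its last target. There are 200 camera calls.

TASK

Get the test stand ready by swinging its folded side leg out all the way until it snaps home against its end stop. Then pick up the power board by its heat sink and hold its flat metal base flush against the stand's sloped metal face, centred, long sides running straight up the slope, pressing with a moderate steady push for the reading. Finish while still gripping the board and pressing it there, and leave the solder spool, iron stand and screwdriver alone.

Things in the scene. Friction and masses are not known exactly. Their poses are not given: they have to be found in the camera images.
- stage: The stand's bare aluminium face, 130 (x) by 100 (y) by 10 mm. Origin: centre of its upper side, 115 mm above the table. z: face normal, up and leaning towards the robot; x: up the slope; y: level, across. The slope differs each time, 13 to 30 degrees; it is clamped so stiffly that pushes up to 60 N do not turn it.
- stand: Dark steel base plate below the face, 150 (x) by 110 (y) by 14 mm, bolted down, with two cheeks that carry the face and, on its +y side, a lug of the same height, 36 mm wide, reaching 84 mm past the plate's edge and carrying the leg's hinge (at stand x -10, y 95 mm) and a small detent ball. Origin on the table below the face centre; yaw as the face.
- leg (a joint): Fold-out leg on an upright hinge. 0: folded, pointing from the hinge along the stand's -x (to the robot). Grows as it swings clockwise seen from above, out to the stand's +y; 1.75: end stop. Starts at 0 to 0.3. It swings with light friction and stays where it is left; from about 1.2 to 1.47 a sprung ball resists with up to 5 N at the peg, past it the leg clicks home to the stop and is kept there.
- leg_peg (a point): Point on the axis of the black upright peg at the leg's free end, 50 mm above the table: peg 16 mm diameter, top 68 mm above the table. The steel leg below is 16 mm wide, its top 26 mm above the table. Folded, the peg's axis is 40 mm to the +y side of the base plate's edge.
- leg_hinge (a point): Point on the leg's upright hinge axis, 50 mm above the table, level with leg_peg and 100 mm from it.
- board: Loose power board lying flat, about 0.2 kg: aluminium base and brown laminate, 100 (x) by 70 (y) by 8 mm, parts up to 12 mm tall at its short ends, and in the middle a black finned heat sink 44 (x) by 24 (y) mm, top 52 mm above the underside. Origin: centre of the flat underside; z up. Grip the heat sink across its 24 mm (along y). Either end may point up the slope.
- spool: Bystander: grey solder spool, 56 mm diameter, 40 mm tall, upright. Origin at centre of underside.
- iron_stand: Bystander: black soldering iron stand with round brass tip cleaner, 100 by 75 mm, 70 mm tall. Origin at centre of underside.
- driver: Bystander: screwdriver with black handle lying on the table. Its x axis runs along it.
There are look-alikes about, which are no part of the job. What is meant by the board is not orange, pink or purple, and is the larger of those in its own colour.

How it is judged (in metres and radians):
On the way, in this order (a step that is already met when the one before it is completed fails the run):
1. the leg is swung out and sits at its end stop (value of joint leg above 1.66 rad), for 0.3 s.
2. the board is lifted off the table in the gripper (height (world z) of board above 0.05 m and contact force between the fingers and board above 2 N), for 0.2 s.
At the end, for the whole second after the job is handed in: Leg at its stop (over 1.66). Board gripped (over 4 N), still (under 10 mm/s), on the sloped face: parallel within 0.035 rad, underside centre within 14 mm of face centre along and across, 4 mm off the surface, long axis up the slope within 0.14 rad, pressed with 4 to 45 N (value of joint leg above 1.66 rad and angle between the z axis of board and the z axis of stage, either way round below 0.035 rad and angle between the x axis of board and the x axis of stage, either way round below 0.14 rad and x of board in the frame of stage between -0.014 and 0.014 m and y of board in the frame of stage between -0.014 and 0.014 m and z of board in the frame of stage between -0.004 and 0.004 m and contact force between board and stage between 4 and 45 N and contact force between the fingers and board above 4 N and linear speed of board below 0.01 m/s); the arm keeps its last pose, push and grip.
It fails at once if a bystander (spool, iron stand, screwdriver) is pushed more than 30 mm (distance of any of spool, iron_stand, driver from where it was at the start of the episode above 0.03 m).
It fails at once if the board is rammed against the face with more than 80 N (contact force between board and stage above 80 N).
It also fails if it takes over 58 s, if anything falls off the work surface, if the arm or the gripper's body presses on something with over 40 N, if the wrist force passes 120 N, or if a joint passes its speed limit or range.

## Working session

There is one attempt and no reset: what is moved stays moved. The work goes in short steps, each a Python script; the robot and the scene stay as the last script left them, time stands still between calls to the robot, and variables do not carry over. Pictures are saved under pics/ and viewed, at most 10 in all, crops included, and the job is handed in when it is done.

```bash
ls; mkdir -p pics
python3 - <<'E'
from cell import env,hand,get_state,vision
import cv2,numpy as np,pickle
d={}
for n in("scene","top"):
    p,z=vision.grab_frame(n); c=vision.calibration(n); d[n]=(p,z,c)
    cv2.imwrite(f"pics/{n}0.png",p); print(n,c, (z>0).mean())
pickle.dump(d,open("f0.pkl","wb")); print(get_state())
E
```

```text
pics
scene {'fx': 388.64447644280426, 'fy': 388.64447644280426, 'cx': 323.13707479316906, 'cy': 194.78020699188997, 'k1': 0.010572111852853451, 'R': array([[-0.7963232 ,  0.60486582, -0.00258968],
       [ 0.49625762,  0.65087759, -0.57453175],
       [-0.34582905, -0.45879811, -0.8184782 ]]), 't': array([ 475.99302864, -135.73628264, 1116.71107226])} 0.996203125
top {'fx': 380.4221824022206, 'fy': 380.4221824022206, 'cx': 319.9639381098077, 'cy': 197.65320884493835, 'k1': -0.013573011380017578, 'R': array([[-0.01917087, -0.99887039,  0.04347899],
       [-0.99960781,  0.01826088, -0.02123105],
       [ 0.02041311, -0.04386895, -0.99882872]]), 't': array([-90.82788283, 535.19288658, 767.68575722])} 0.99604296875
{'t': 0.1, 'joints': array([-73.83049812,  19.06767823,  -3.70755998,  83.70004033,
         1.23743164,  77.34283996,  -5.07081811]), 'qvel': array([-0.15768269, -0.04190511, -0.02353905, -0.10401605, -0.06184022,
        0.01932783,  0.00359224]), 'joint_efforts': array([ 1.65501453e-03, -6.26741266e+01,  4.93341917e-02, -3.92425632e+01,
        1.63304026e-02,  7.00454693e-03, -6.23965570e-05]), 'tcp_pos': array([187.47472746, 595.90156146, 247.61246708]), 'ee_rot': array([-1.79929337e+02,  2.82901970e-03,  1.62537015e+02]), 'force': array([-0.80102692, -0.27543681, -0.55179526]), 'wrist_torque': array([-0.00853474, -0.04473942,  0.03809321]), 'grasp_force': 0.0, 'grip_width': 1.0037980354627207}
```

View pics/top0.png

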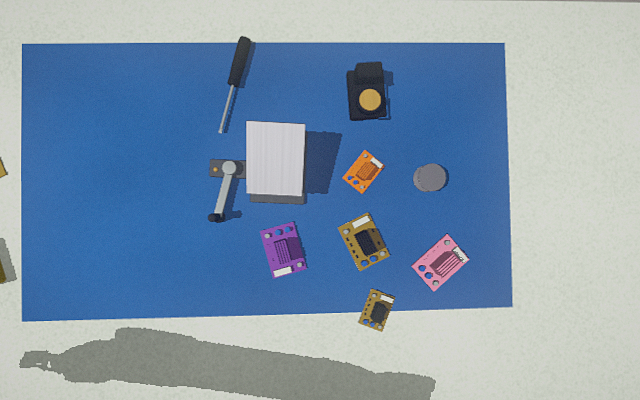

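View pics/scene0.png

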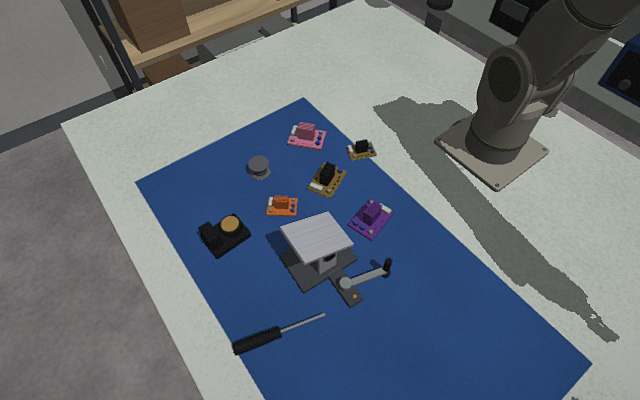

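The top view shows the brown board at (363,242) and its small look-alike at (377,310). The face is at (275,160), the leg hinge at (229,168) and the peg at (215,217). The scene view agrees: board (327,178), face (317,238), peg (387,268).

```bash
cat > h.py <<'E'
import numpy as np,cv2
def rays(c,uv):
    uv=np.asarray(uv,float).reshape(-1,2)
    d=(uv-[c["cx"],c["cy"]])/[c["fx"],c["fy"]]; s=d.copy()
    for _ in range(5): s=d/(1+c["k1"]*(s**2).sum(1,keepdims=True))
    return np.c_[s,np.ones(len(s))]@c["R"], -c["R"].T@c["t"]   # world dirs (unit optical depth), origin
def deproj(c,z,uv):
    uv=np.asarray(uv,int).reshape(-1,2); d,o=rays(c,uv); Z=z[uv[:,1],uv[:,0]]
    return (o+d*Z[:,None])[Z>0]
def onplane(c,uv,h):
    d,o=rays(c,uv); return o+d*((h-o[2])/d[:,2])[:,None]
def proj(c,X):
    p=np.asarray(X,float).reshape(-1,3)@c["R"].T+c["t"]; s=p[:,:2]/p[:,2:]
    return s*(1+c["k1"]*(s**2).sum(1,keepdims=True))*[c["fx"],c["fy"]]+[c["cx"],c["cy"]]
def tri(c1,u1,c2,u2):
    (d1,o1),(d2,o2)=rays(c1,u1),rays(c2,u2); d1,d2=d1[0],d2[0]
    s=np.linalg.lstsq(np.c_[d1,-d2],o2-o1,rcond=None)[0]
    a,b=o1+s[0]*d1,o2+s[1]*d2; return (a+b)/2,np.linalg.norm(a-b)
def blob(m,seed):
    n,l=cv2.connectedComponents(m.astype(np.uint8)); k=l[seed[1],seed[0]]
    return l==k if k else None
E
python3 - <<'E'
import pickle; from h import *
np.set_printoptions(precision=3,suppress=True)
d=pickle.load(open("f0.pkl","rb"))
seeds={"top":((275,160),(363,242)),"scene":((317,238),(327,178))}
for n,(p,z,c) in d.items():
    hsv=cv2.cvtColor(p,cv2.COLOR_BGR2HSV); H,S,V=[hsv[...,i].astype(int) for i in range(3)]
    tb=[(100,100),(420,290)] if n=="top" else [(200,180),(450,330)]
    print(n,"table",deproj(c,z,tb)[:,2], "face hsv",hsv[seeds[n][0][1],seeds[n][0][0]])
    m=blob((S<60)&(V>120),seeds[n][0]); uv=np.argwhere(m)[:,::-1]
    e=cv2.erode(m.astype(np.uint8),np.ones((5,5))); P=deproj(c,z,np.argwhere(e)[:,::-1])
    ct=P.mean(0); N=np.linalg.svd(P-ct,full_matrices=0)[2][2]; N*=np.sign(N[2])
    print(" face px",m.sum(),"N",N,"tilt",np.degrees(np.arccos(N[2])),"az",np.degrees(np.arctan2(-N[1],-N[0])),"rms",np.std((P-ct)@N))
    # ray cast mask contour to plane
    dd,o=rays(c,uv); Q=o+dd*(((ct-o)@N)/(dd@N))[:,None]
    x=np.array([0,0,1])-N*N[2]; x/=np.linalg.norm(x); y=np.cross(N,x)
    ab=np.c_[(Q-ct)@x,(Q-ct)@y].astype(np.float32); r=cv2.minAreaRect(ab)
    print(" face rect",r,"centre",ct+r[0][0]*x+r[0][1]*y,"yaw x",np.degrees(np.arctan2(x[1],x[0])))
    # board
    H0=cv2.inRange(hsv,(12,70,40),(32,255,220))>0
    w=np.zeros_like(H0); b=seeds[n][1]; w[b[1]-35:b[1]+35,b[0]-32:b[0]+32]=1
    if n=="scene": w[:155,345:]=0
    mb=H0&w; nn,l,st,cc=cv2.connectedComponentsWithStats(mb.astype(np.uint8)); print(" board comps",[(s.tolist(),q) for s,q in zip(st[1:],cc[1:]) if s[4]>20])
    pts=deproj(c,z,np.argwhere(mb)[:,::-1]); print(" lam z",np.median(pts[:,2]))
    r=cv2.minAreaRect(onplane(c,np.argwhere(mb)[:,::-1],8.)[:,:2].astype(np.float32)); print(" board rect @8",r)
    dk=(V<60)&w; P=deproj(c,z,np.argwhere(dk)[:,::-1]); print(" dark z pct",np.percentile(P[:,2],[10,50,90,98])); T=P[P[:,2]>40]; print(" sink top",len(T),cv2.minAreaRect(T[:,:2].astype(np.float32)) if len(T)>3 else 0, T[:,2].mean())
E
python3 - <<'E'
import cv2,pickle,numpy as np
d=pickle.load(open("f0.pkl","rb"))
a=d["top"][0][115:290,190:400]; b=d["scene"][0][150:310,260:410]
a=cv2.resize(a,None,fx=2.6,fy=2.6,interpolation=2)[:450]; b=cv2.resize(b,None,fx=1.6,fy=1.6)
o=np.zeros((456,790,3),np.uint8);o[:a.shape[0],:a.shape[1]]=a;o[:b.shape[0],548:548+b.shape[1]]=b[:,:242];cv2.imwrite("pics/crop0.png",o)
E
```

```text
scene table [ 1.462 -1.973] face hsv [120  11 166]
 face px 2169 N [-0.351  0.023  0.936] tilt 20.619456376548055 az -3.6834441047322835 rms 1.0353638538361942
 face rect ((-3.4500160217285156, -1.3551521301269531), (101.42953491210938, 130.2910919189453), 89.82487487792969) centre [600.408 -16.574 115.295] yaw x -3.6834441047322835
 board comps [([349, 155, 10, 5, 35], array([353.714, 156.971])), ([307, 162, 39, 36, 415], array([327.858, 181.865]))]
 lam z 7.8528955662260955
 board rect @8 ((449.4104919433594, -184.59149169921875), (249.33334350585938, 75.16144561767578), 21.789888381958008)
 dark z pct [ 9.073 40.402 52.555 54.401]
 sink top 153 ((442.14617919921875, -187.3003387451172), (45.74338912963867, 24.665000915527344), 25.384666442871094) 49.511547911744735
top table [0.884 2.018] face hsv [120   5 208]
 face px 4223 N [-0.351  0.023  0.936] tilt 20.571533266682675 az -3.8104727123081408 rms 1.123405221759046
 face rect ((-2.180286407470703, -0.464202880859375), (100.29702758789062, 130.959716796875), 89.93143463134766) centre [599.427 -18.09  115.158] yaw x -3.8104727123081408
 board comps [([338, 213, 51, 58, 1014], array([362.499, 241.835]))]
 lam z 8.515704157139567
 board rect @8 ((442.68975830078125, -187.95074462890625), (100.09931182861328, 68.80781555175781), 25.51764678955078)
 dark z pct [23.064 43.799 53.277 54.16 ]
 sink top 133 ((442.9537658691406, -186.48788452148438), (43.82699203491211, 23.767578125), 24.67605972290039) 48.93631532607279
```

View pics/crop0.png

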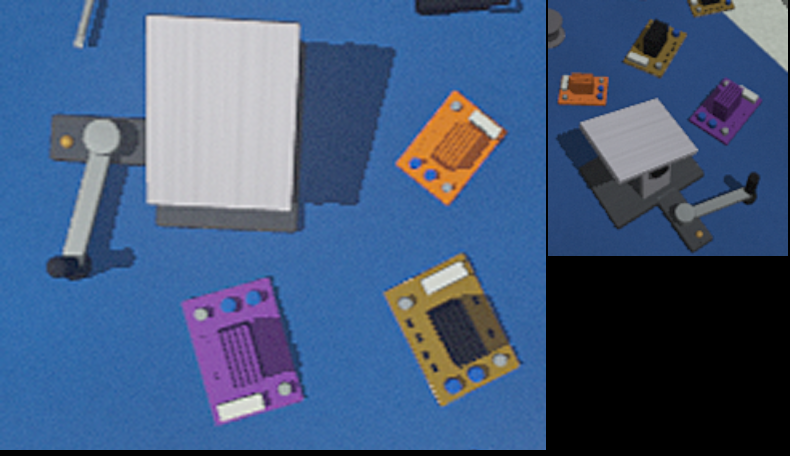

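```bash
cat > plan.py <<'E'
import numpy as np
from scipy.spatial.transform import Rotation as Ro
C=np.array([599.9,-17.3,115.2]); YAW=np.radians(-3.75); TILT=np.radians(20.6)
def stand(x,y): c,s=np.cos(YAW),np.sin(YAW); return C[:2]+[c*x-s*y,s*x+c*y]
HINGE=stand(-10,95)
def push(q,gap,z=62,r=100):
    a=np.pi+YAW-q; u=np.array([np.cos(a),np.sin(a)]); t=np.array([u[1],-u[0]])
    p=HINGE+r*u-t*gap
    return [*p,z],[180,0,np.degrees(a)]
E
python3 - <<'E'
import pickle; from h import *; from plan import *
from cell import env
np.set_printoptions(precision=1,suppress=True)
d=pickle.load(open("f0.pkl","rb")); print("hinge",HINGE)
for n,s in (("top",(215,217)),("scene",(387,268))):
    p,z,c=d[n]; w=np.zeros(z.shape,bool); w[s[1]-16:s[1]+16,s[0]-16:s[0]+16]=1
    P=np.array([[*deproj(c,z,[u,v])[0],u,v] for v,u in np.argwhere(w&(p.max(2)<70)&(z>0))])
    T=P[(P[:,2]>55)]; print(n,len(P),"peg-top mean",T.mean(0),"max z",P[:,2].max(), "all",P.mean(0))
    print(" hinge cap depth",deproj(c,z,[[229,168]] if n=="top" else [[344,283]]))
for q in (0,.3,.8,1.3,1.7): print(q,env.ik(*push(q,24)))
print(env.ik([442.8,-187.3,60],[180,0,25.1]),env.ik([442.8,-187.3,60],[180,0,-154.9]))
E
```

```text
hinge [596.1  78.2]
top 88 peg-top mean [500.1  99.9  66.1 214.  216.9] max z 70.10302523394375 all [498.1  98.3  40.5 217.8 217.4]
 hinge cap depth [[593.6  76.2  38.4]]
scene 180 peg-top mean [501.4 105.7  65.3 388.1 261.5] max z 69.84755752911587 all [503.4  97.8  28.4 383.  266.5]
 hinge cap depth [[600.   77.9  37.3]]
0 [-36.8  15.4  27.5 115.1  -9.   51.4  81.7]
0.3 [-37.9  15.7  24.9 114.5  -8.4  51.6  60.5]
0.8 [-39.5  18.9  22.4 110.2  -8.9  52.6  27.7]
1.3 [-41.1  24.4  23.6 103.2 -11.7  54.8  -0.9]
1.7 [-42.   29.5  26.7  96.9 -15.3  57.2 -21.1]
[-33.8  20.7  58.9 118.7 -22.5  52.4 -27.4] [ 51.8  16.7 -37.8 114.7  12.9  52.6 122.4]
```

Run:
```python
from plan import *; from cell import env,hand,get_state,vision
import cv2
hand.gripper_to(0)
p,o=push(.18,34,140); env.move_to(p,o)
p,o=push(.18,34); print("desc",env.movel(p,o,150,guard=15))
for q in np.arange(.2,1.68,.1):
    p,o=push(q,22.5); g=env.movel(p,o,120,guard=30); s=get_state()
    print(round(q,2),g,s["force"].round(1),round(s["t"],1))
    if g: break
p,o=push(1.72,22.5); print("end",env.movel(p,o,40,guard=20))
env.dwell(.3); s=get_state(); print(s["force"],s["tcp_pos"],s["t"])
im,z=vision.grab_frame("scene"); cv2.imwrite("pics/leg.png",im[120:340,180:480]);
```

```text
desc False
0.2 False [-0.3 -0.9  0.4] 4.0
0.3 False [0.3 0.3 0.3] 4.3
0.4 False [ 0.3 -0.3 -0.1] 4.5
0.5 False [ 0.4  0.3 -0.5] 4.8
0.6 False [ 0.1  0.1 -0.6] 5.0
0.7 False [ 0.   0.2 -0.6] 5.3
0.8 False [-0.4 -0.7 -0.1] 5.5
0.9 False [-0.1 -0.9 -0.2] 5.8
1.0 False [-0.9 -1.1  0.5] 6.0
1.1 False [-0.5 -0.   0.3] 6.3
1.2 False [-0.4 -0.2 -1. ] 6.5
1.3 False [-7.6 -3.4  4.6] 6.8
1.4 False [-1.4  0.7 -1.5] 7.0
1.5 False [-0.7 -1.2  0.4] 7.3
1.6 False [ 0.3 -0.1  0.1] 7.5
end False
[0.50143554 0.57811974 0.64058162] [595.28208686 180.68637236  62.02363722] 8.2667
```

View pics/leg.png

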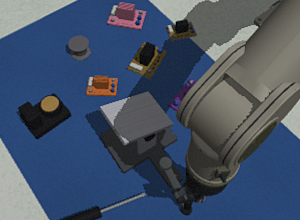

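The hand and leg are now on the far +y side. The hand hides the peg, so I'll retreat, check the leg from the top view, and look at the board with the wrist camera.

Run:
```python
from plan import *; from h import *; from cell import env,hand,get_state,vision
import pickle
np.set_printoptions(precision=1,suppress=True)
s=get_state(); p=s["tcp_pos"].copy(); p[2]=240; env.movel(p,velocity=250)
hand.gripper_to(.75)
env.move_to([425,-180,240],[180,0,25.1])
D={}
for k,pos in enumerate(([425,-180,240],[465,-210,240])):
    if k: env.movel(pos,velocity=200); 
    env.dwell(.3); c=vision.calibration("wrist"); im,z=vision.grab_frame("wrist"); D["wrist%d"%k]=(im,z,c); print(proj(c,[442.8,-187.3,8]),(z>0).mean())
for n in("top","scene"):
    im,z=vision.grab_frame(n); D[n]=(im,z,vision.calibration(n))
im,z,c=D["top"]
P=np.array([[*deproj(c,z,[u,v])[0],u,v] for v,u in np.argwhere((im.max(2)<80)&(z>0)) if 150<u<230 and 130<v<230])
T=P[(P[:,2]>52)]; print("peg",len(T),T.mean(0) if len(T) else 0,"expect",push(1.75,0)[0]); 
pickle.dump(D,open("f1.pkl","wb")); print(get_state()["t"],get_state()["joints"])
cv2.imwrite("pics/w.png",np.hstack([cv2.resize(D["wrist0"][0],(400,250)),cv2.resize(im,(400,250))]))
```

```text
[[334. 152.]] 0.9962421875
[[294.6 173. ]] 0.99591015625
peg 68 [616.1 172.5  65.6 173.9 155.3] expect [np.float64(620.3567257650747), np.float64(175.17275976168247), 62]
12.9167 [-48.5   9.5  75.3 104.2  -9.6  73.6 -35.6]
```

View pics/w.png

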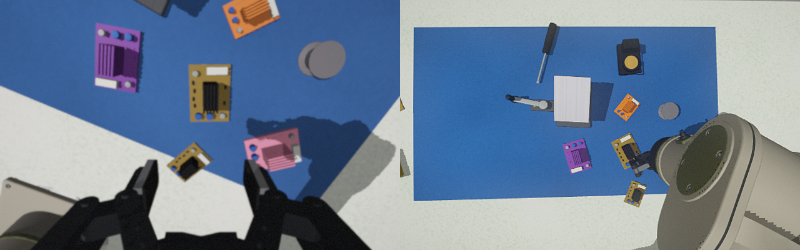

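The top view (right) shows the leg out to +y, with the peg about 1.73 rad round, so it has clicked home. The wrist view (left) has the board centred near (210,93) in that half, with nothing in the way. Next I'll refine the board pose and check the arm configurations.

```bash
cat >> plan.py <<'E'
def face(off,flip=0,dx=0,dy=0,ddeg=0):
    """TCP pose with grasp axis normal to face; off = TCP distance above face along normal"""
    R=(Ro.from_euler('z',YAW)*Ro.from_euler('y',-TILT)).as_matrix() # stage frame
    T=Ro.from_matrix(R)*Ro.from_euler('z',flip*180+ddeg,degrees=True)*Ro.from_euler('x',180,degrees=True)
    return C+R@[dx,dy,off], T.as_euler('xyz',degrees=True)
E
python3 - <<'E'
from plan import *; from h import *; from cell import env
import pickle
np.set_printoptions(precision=1,suppress=True)
D=pickle.load(open("f1.pkl","rb")); cc=[]
for k in(0,1):
    im,z,c=D["wrist%d"%k]; u0=proj(c,[442.8,-187.3,8])[0].astype(int)
    hsv=cv2.cvtColor(im,cv2.COLOR_BGR2HSV); w=np.zeros(z.shape,bool); w[max(0,u0[1]-75):u0[1]+60,u0[0]-60:u0[0]+60]=1
    m=(cv2.inRange(hsv,(12,70,40),(32,255,255))>0)&w
    n,l,st,_=cv2.connectedComponentsWithStats(m.astype(np.uint8)); m=l==1+st[1:,4].argmax()
    Q=onplane(c,np.argwhere(m)[:,::-1],8.)[:,:2].astype(np.float32); print(k,"lam",cv2.minAreaRect(Q),"z",np.median(deproj(c,z,np.argwhere(m)[:,::-1])[:,2]))
    P=deproj(c,z,np.argwhere(w)[:,::-1]); T=P[(P[:,2]>44)&(P[:,2]<65)]; print("  sink",cv2.minAreaRect(T[:,:2].astype(np.float32)),np.percentile(T[:,2],[50,95]))
    tm=cv2.minAreaRect(np.argwhere(m)[:,::-1].astype(np.float32)); cc.append((c,tm[0]))
print("tri",tri(*cc[0],*cc[1]))
for y in(25.1,-154.9):
  for h in(34,150): print(y,h,env.ik([442.8,-187.3,h],[180,0,y]))
for f in(0,1):
  for o in(34,120): print(f,face(o,f),env.ik(*face(o,f)))
E
```

```text
0 lam ((445.3965148925781, -187.76087951660156), (99.15528106689453, 69.47514343261719), 25.615816116333008) z 9.703498454666857
  sink ((445.3147277832031, -187.63186645507812), (44.12846755981445, 23.56639289855957), 25.62812614440918) [53.5 54.6]
1 lam ((445.4453430175781, -187.44985961914062), (98.88662719726562, 69.35387420654297), 25.824745178222656) z 9.74215515080698
  sink ((445.4359436035156, -187.42811584472656), (44.35696792602539, 24.190120697021484), 25.776588439941406) [53.4 54.7]
tri (array([ 449.3, -185.4,   18.1]), np.float64(0.6523439156523808))
25.1 34 [-32.6  24.7  58.1 119.6 -27.6  50.2 -23.4]
25.1 150 [-48.   11.6  72.7 114.5 -12.5  62.5 -34.7]
-154.9 34 [ 69.8  27.7 -59.9 114.8  29.7  54.3 109.7]
-154.9 150 [ 80.5  18.  -70.4 109.3  18.6  65.7 118.2]
0 (array([588. , -16.5, 147. ]), array([180. , -20.6,  -3.7])) [-71.1  16.   75.5 116.9 -23.   40.  -77.4]
0 (array([557.8, -14.5, 227.5]), array([180. , -20.6,  -3.7])) [ -57.    -7.5   49.7  115.    12.2   50.1 -106.6]
1 (array([588. , -16.5, 147. ]), array([180. ,  20.6, 176.2])) [-66.7  12.1  69.  116.8 -15.8  38.9  96.6]
1 (array([557.8, -14.5, 227.5]), array([180. ,  20.6, 176.2])) [-69.4 -11.5  60.  115.3  18.2  51.3  69.1]
```

Run:
```python
from plan import *; from cell import env,hand,get_state,vision
np.set_printoptions(precision=1,suppress=True)
env.movej([-5,5,30,104,-5,74,-35]); print(get_state()["tcp_pos"])
B=[444,-187.4]; o=[180,0,25.4]
env.move_to([*B,120],o); print(get_state()["joints"])
print("desc",env.movel([*B,34],velocity=120,guard=12))
hand.gripper_to(0); s=get_state(); print("grip",s["grip_width"],s["grasp_force"],s["t"])
env.movel([*B,200],velocity=150); env.dwell(.3); s=get_state(); print(s["grasp_force"],s["force"],s["tcp_pos"],s["joints"],s["t"])
for f in(0,1):
  for off in(34,110): print(f,env.ik(*face(off,f)))
```

```text
[ 443.7 -224.6  226.4]
[ -8.2   7.9  27.6 114.7  -4.3  58.3 -43.1]
desc False
grip 0.269354125989963 59.86007630825043 15.7583
58.92877399921417 [-0.6 -1.2 -1.2] [ 443.9 -187.4  199.7] [ -9.3   2.2  27.7 109.8  -1.1  68.3 -45.9] 17.3167
0 [-21.4   6.1  18.  115.2   1.3  38.5 -98.5]
0 [ -20.2   -2.1   15.1  114.     4.9   47.8 -101.5]
1 [-17.    6.2  13.3 115.    2.1  38.6  80.8]
1 [-23.5  -2.3  18.3 114.1   5.2  47.8  78.4]
```

Run:
```python
from plan import *; from cell import env,hand,get_state,vision
import cv2,pickle
np.set_printoptions(precision=2,suppress=True)
env.move_to(*face(110)); p,o=face(60); env.movel(p,o,120); env.dwell(.4)
s=get_state(); print(s["force"],s["tcp_pos"],p,s["ee_rot"],o,s["t"])
D={n:(*vision.grab_frame(n),vision.calibration(n)) for n in("scene","wrist","top")}
pickle.dump(D,open("f2.pkl","wb"))
cv2.imwrite("pics/pre.png",np.hstack([cv2.resize(D["scene"][0][170:310,240:420],(400,311),interpolation=2),cv2.resize(D["wrist"][0],(400,311))]))
```

```text
[-0.42  1.46 -1.63] [578.92 -15.86 171.75] [578.83 -15.92 171.36] [-179.99  -20.63   -3.75] [180.   -20.6   -3.75] 19.2083
```

View pics/pre.png

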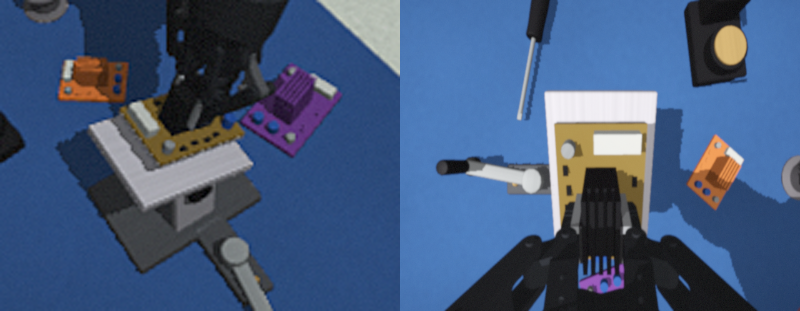

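The left (scene) half shows the board hovering over the face with its long sides up the slope. In the wrist half the board's edges (555–653) are centred between the face's edges (548–657). Next, a guarded press.

Run:
```python
from plan import *; from cell import env,hand,get_state,vision
np.set_printoptions(precision=2,suppress=True)
N=face(1)[0]-face(0)[0]; f0=get_state()["force"]
p,o=face(38); env.movel(p,o,60,guard=8)
off=38; 
p,o=face(24); g=env.movel(p,o,12,guard=9); env.dwell(.3)
def rep():
    s=get_state(); off=(s["tcp_pos"]-C)@N; print(g,"off",off,"push",(s["force"]-f0)@N,s["force"]-f0,"torque",s["wrist_torque"],"grip",s["grasp_force"],s["ee_rot"],s["t"]); return off,(s["force"]-f0)@N
off,F=rep()
for i in range(8):
    if F>15: break
    off-=.4; p,o=face(off); env.movel(p,o,10,guard=25); env.dwell(.3); _,F=rep()
```

```text
True off 33.88631312285773 push 7.833048479116555 [-3.03  1.59  7.19] torque [-0.11  0.37 -0.04] grip 59.81799781322479 [-179.99  -20.61   -3.74] 20.7333
True off 33.91814051586031 push 9.621261933831098 [-6.58  0.58  7.8 ] torque [-0.08  0.97 -0.01] grip 60.045729875564575 [-179.98  -20.61   -3.75] 21.2833
True off 33.86405354858392 push 16.19248493090905 [-10.82   1.63  13.2 ] torque [-0.09  1.49 -0.06] grip 61.26950025558472 [-179.97  -20.6    -3.76] 21.8333
```

```bash
cat > chk.py <<'E'
from plan import *; from h import *; from cell import get_state,vision
np.set_printoptions(precision=2,suppress=True)
def plane(P):
    for _ in range(4):
        ct=np.median(P,0) if _==0 else P.mean(0); v=np.linalg.svd(P-P.mean(0),full_matrices=0)[2][2]; r=(P-P.mean(0))@v; P=P[abs(r)<max(1.2,1.5*r.std())]
    return P.mean(0),v*np.sign(v[2]),len(P),r.std()
def check(tag):
    R=(Ro.from_euler('z',YAW)*Ro.from_euler('y',-TILT)).as_matrix()
    ims=[]
    for n in("wrist","scene"):
        c=vision.calibration(n); im,z=vision.grab_frame(n); hsv=cv2.cvtColor(im,cv2.COLOR_BGR2HSV); ims.append(im)
        uv=np.argwhere(z>0)[:,::-1]; X=deproj(c,z,uv); L=(X-C)@R
        h=hsv[uv[:,1],uv[:,0]].astype(int)
        inn=(abs(L[:,0])<80)&(abs(L[:,1])<60)
        br=inn&(abs(L[:,2]-8)<8)&(h[:,0]>=12)&(h[:,0]<=32)&(h[:,1]>70)&(h[:,2]>40); fc=inn&(abs(L[:,2])<6)&(h[:,1]<60)&(h[:,2]>110)
        for nm,m in(("lam",br),("face",fc)):
            if m.sum()<30: print(n,nm,"few",m.sum()); continue
            ct,v,k,sd=plane(L[m]); print(n,nm,k,"normal(stage)deg",np.degrees(v[:2]),"z at 0",ct[2]-(v[:2]@-ct[:2]*-1)*-1/1 if 0 else ct[2]+v[:2]@ct[:2]/v[2],"sd",sd)
            Q=onplaneN(c,uv[m],8 if nm=="lam" else 0,R); mn,mx=Q.min(0),Q.max(0); r=cv2.minAreaRect(Q.astype(np.float32)); print("   ext",mn,mx,"rect",r)
    cv2.imwrite(f"pics/{tag}.png",np.hstack([cv2.resize(ims[1][170:310,240:420],(400,311),interpolation=2),cv2.resize(ims[0],(400,311))]))
def onplaneN(c,uv,h,R):
    d,o=rays(c,uv); n=R[:,2]; X=o+d*((h-(o-C)@n)/(d@n))[:,None]; return ((X-C)@R)[:,:2]
E
python3 -c "
from chk import *; check('pressed'); s=get_state(); print(s['force'],s['wrist_torque'],s['t'])"
```

```text
wrist lam 8305 normal(stage)deg [0.02 0.  ] z at 0 8.62848258503629 sd 0.5212108052295225
   ext [-47.6  -34.91] [51.93 34.82] rect ((2.176136016845703, -0.12498855590820312), (99.60916137695312, 69.65609741210938), 0.14124716818332672)
wrist face 13152 normal(stage)deg [-0.02  0.02] z at 0 0.5996893258629437 sd 0.5345439717620263
   ext [-62.02 -49.82] [67.63 49.87] rect ((2.799560546875, 0.028778076171875), (99.62100982666016, 129.64085388183594), 89.95613098144531)
scene lam 342 normal(stage)deg [-0.15 -0.17] z at 0 7.924915040050345 sd 0.6341729038765713
   ext [-50.03 -34.74] [50.77 35.26] rect ((0.3580284118652344, 0.21844482421875), (100.5462417602539, 69.95732116699219), 0.3029968738555908)
scene face 532 normal(stage)deg [0.09 0.11] z at 0 -0.0012464190106035514 sd 0.639340067619743
   ext [-64.45 -50.03] [66.18 52.41] rect ((0.7313232421875, 1.0755538940429688), (101.85084533691406, 130.71092224121094), 89.60167694091797)
[-11.96   0.69  11.01] [-0.11  1.52 -0.07] 21.9333
```

View pics/pressed.png

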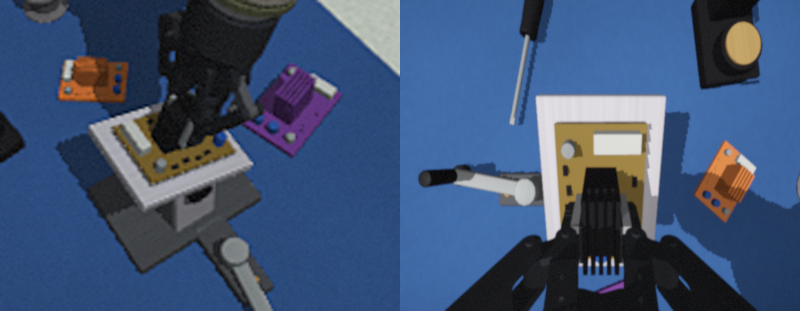

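The board lies flush, parallel to the face within 0.3° and centred within about 1 mm. The push is about 15 N, and the leg is still out at its stop, with the peg at (430,178) in the wrist half.

```bash
python3 -c "
from cell import env,get_state
env.dwell(.5); s=get_state(); print(s['force'],s['grasp_force'],s['t']); print(env.sign_off())"
```

```text
[-10.31641291   0.90429831  11.37656304] 61.27108812332153 22.4333
the job is handed in; nothing more can be done
None
```

I handed the job in at 22.4 s of the 58 s limit; the leg measured at its end stop, and the board is gripped and held flush, about 1 mm off centre, on the sloped face at about 15 N; the judge returned no verdict.

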